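# Gauge two look-alike stop sleeves, put each on its post and lock the keeper

## Robot

A 7-joint arm with a two-finger parallel gripper is mounted at the origin on a cart in front of the work surface, level with it; the furniture and walls round the work are solid. World frame = base frame: x ahead of the robot, y to its left, z up, the work surface at z = 0. Lengths are in m, angles in rad, forces in N, time in s.
With the tool pointing down it reaches from about 0.4 to 0.75 m from the base axis. Payload 19.5 kg.
Tool frame: the origin (TCP) lies at the very end of the fingers, on their centre line; the grasp point (between the pads) lies 19 mm behind it; z points along the fingers, y is the line along which they close (so a half turn about z gives the same grasp; the last joint's range is limited). The gripper opens to 85 mm and grips with 20 to 120 N. Pads are 22 mm wide; open, the fingers measure 114 mm over their backs; the gripper's body (76 mm by 85 mm) begins 54 mm behind the grasp point. The pads swing forward as they close: fully open they stand 13 mm farther back than shut.
Start: joints at [1.119, 0.707, -0.028, 1.485, 0.022, 0.951, -0.075], TCP at [0.229, -0.527, 0.201] pointing down, gripper open.
Joint ranges: [-2.71, 2.71], [-0.32, 2.16], [-1.57, 1.52], [0, 2.45], [-1.46, 4.6], [0, 2.02], [-2.83, 2.83]. Speed limits (rad/s): [1.89, 1.89, 2.57, 2.57, 3.01, 3.01, 3.01].

## Interface

Orientations are given as a rotation vector (axis times angle).
In Python, from rig import robot, cams, ticket gives the robot as it stands. The module is installed in compiled form; this text tells all that it offers.
- The arm moves only by the tool carry_out, never from a script. Its argument "steps" is a list of rows, each an object with "claw": the closure in counts, from 0 (fully open) to 255 (shut); "translation": the shift along the world's x, y, z in mm, a list of three; "turn": the turn about the world's z in rad. In form: [{"claw": claw, "translation": [x, y, z], "turn": turn}, ...]. A call has 1 to 20 rows; each row is the pose to reach, as a shift and turn from the pose commanded when the call began; what a row does not reach only later rows make up. A row lasts 1/12 s, in which the tool goes at most 41.7 mm and 7.16 degrees, less where a joint would pass 70% of its speed; a pose out of reach is approached as far as the arm can. A call with a gripper value outside its range is refused whole. The fingers move at their own pace and stop on an object; "squeeze" is the grip in N (left out, the last holds). Time passes only in rows, so rows that repeat a pose let the fingers close. It gives the time, the measured TCP pose, the force, the opening and the grip force at its end, in the units of the state.
- robot.state(): the state, without advancing time (a new reading comes with each control period).
- cams.get_image(name): name is "scene" or "side" or "wrist"; returns the picture (420x560x3 uint8, blue, green, red); there is no depth.
- cams.calibration(name): a dict with "K" (3x3 intrinsics, pixels), "R" (3x3) and "t" (3): a world point X has camera coordinates R X + t. Camera axes: x right, y down, z forward; pixel columns grow to the right and rows downward; lengths in m; the calibration is good to about 2 mm. A picture is of the moment at which its call begins: read the wrist's pose just before it. calibration takes no time and is no camera call; for the wrist camera it gives the pose at the moment of the call.
- ticket.hand_in(): hands the job in; it is judged then, once.
The state is a dict: "clock": time; "joint_pos": joint angles; "joint_velocities": joint speeds; "joint_efforts": joint torques, N m; "eef_pos": TCP position; "ee_rot": TCP orientation; "force": force on the tool from outside, world axes, zero at the start; "moment": the same for the moment, N m; "finger_gap": finger opening in m; "finger_force": force on a finger pad.
Only numpy, scipy, OpenCV 4.12 (cv2) and the standard library are available. Lean on these libraries where they do the work, as an engineer would, in place of code of your own. Each camera call takes 0.05 s, during which the arm holds its last target. There are 200 camera calls.

## Task

The piston filler's two blue stop sleeves are back from washing and look alike, but one is 4 mm longer. Tell them apart with the C-shaped height gauge: stand a sleeve on its plate and push it in - the shorter one slips under the jaw, the longer one is stopped by it. Then slide the longer sleeve fully down onto the post with the green seat and the shorter one onto the post with the yellow seat, flange down, turn the stand's keeper in line over both, and leave the sample pot, padlock, thermometer and green test stick where they lie.

Things in the scene. Friction and masses are not known exactly. Their poses are not given: they have to be found in the camera images.
- sleeve_a_mid (a point): One of two loose blue plastic stop sleeves (90 g), upright on the worktop, flange down: body 46 mm in diameter, foot flange 56 mm in diameter and 5 mm thick, bore 20 mm right through. In all 38 or 42 mm long (the other sleeve has the other length); the name does not tell which. This point: on its axis, 20 mm above its foot, whichever the length; z up along the axis.
- sleeve_b_mid (a point): The other blue stop sleeve; same shape, same point (on its axis, 20 mm above its foot), the other one of the two lengths 38 and 42 mm.
- gauge: C-shaped grey height gauge, fixed down. Origin under its plate's middle, at worktop height; z up. Plate 120 (x) by 70 mm (y), its top 10 mm above the worktop. A column 44 mm wide stands at its +x end (face at x = +32 mm); from its top a steel jaw reaches back over the plate; brass setting screw on top, 70 mm above the worktop. Stand a part before the jaw (x below -20 mm), push it along +x.
- jaw_nose (a point): Middle of the jaw's front lower edge, at x +8, y 0, z +50 mm from the gauge's origin, same axes. The jaw is 20 mm wide (y); its flat underside lies 40 mm above the plate, its top 52.5 mm. The 38 mm sleeve passes under it until its flange meets the column (axis at gauge x = +4 mm); the 42 mm sleeve is stopped as its body meets this edge (axis at gauge x = -15 mm).
- post_green_seat (a point): Centre of the top of the green seat, a disc 62 mm wide, on an aluminium stand fixed to the worktop; 18 mm above the worktop. On it stands a steel post of 17 mm diameter, 54 mm tall above the seat, its last 11 mm rounded to a blunt point; this point is on its axis. Place of the longer sleeve, flange on the seat.
- post_yellow_seat (a point): The same for the yellow seat, 140 mm from the green one on the same stand, at either end; 4 mm higher (22 mm above the worktop) so that the tops of both sleeves come level under the keeper; same post, 54 mm tall above this seat. Place of the shorter sleeve.
- keeper (a joint): Turn-button keeper of the stand: a flat steel bar, 110 x 16 x 7 mm, on a pillar midway between the posts. 0 rad: in line with the two posts, its ends 2 mm above the sleeves' tops (closed); 1.1 to 1.35 at the start (open, across); clockwise from above closes it. Turns easily (0.04 Nm), stays where left. The longer sleeve on the yellow seat stands 2 mm too high for it to pass.
- keeper_grip (a point): On the keeper's turning axis, at the height to grip its black wing: wing 36 mm long (x, along the bar), 10 mm thick (y), rising 29 mm above the bar. This point is 90 mm above the worktop, 21 mm above the bar's top and 8 mm below the wing's top; its x axis lies along wing and bar.
- sample_pot_2: Bystander: loose sample pot, 50 mm in diameter, 66 mm tall, pink with a white lid, upright; origin at the centre of its underside.
- padlock: Bystander: loose red padlock lying flat, 76 x 38 x 20 mm; origin under its middle.
- thermometer: Bystander: loose white food thermometer lying flat, 46 x 152 x 18 mm; origin under its middle.
- test_wand_1: Bystander: loose flat green test stick, 22 x 150 x 9 mm; origin under its middle.
Not all that is in view belongs to the job. Leave any black or brown look-alike of the part that bears sleeve_b_mid alone.

How it is judged:
On the way:
1. A sleeve, upright on the gauge's plate, has been pushed in to the jaw: up to its front edge or under it (((x of sleeve_a_mid in the frame of gauge between -0.0175 and 0.008 m and y of sleeve_a_mid in the frame of gauge between -0.015 and 0.015 m and z of sleeve_a_mid in the frame of gauge between 0.026 and 0.0325 m and angle between sleeve_a_mid's own z axis and vertical below 0.12 rad) or (x of sleeve_b_mid in the frame of gauge between -0.0175 and 0.008 m and y of sleeve_b_mid in the frame of gauge between -0.015 and 0.015 m and z of sleeve_b_mid in the frame of gauge between 0.026 and 0.0325 m and angle between sleeve_b_mid's own z axis and vertical below 0.12 rad))), for 0.1 s.
At the end, for the whole second after the job is handed in: A sleeve on each post, flange down on its seat (within 2.5 mm), upright within 0.06 rad, within 4 mm of the post's axis; the keeper at rest within 0.1 rad of in line over both, which it can reach only with the longer sleeve on the green seat and the shorter on the yellow (((horizontal distance between sleeve_a_mid and post_green_seat below 0.004 m and z of sleeve_a_mid in the frame of post_green_seat between 0.017 and 0.0225 m and horizontal distance between sleeve_b_mid and post_yellow_seat below 0.004 m and z of sleeve_b_mid in the frame of post_yellow_seat between 0.017 and 0.0225 m) or (horizontal distance between sleeve_b_mid and post_green_seat below 0.004 m and z of sleeve_b_mid in the frame of post_green_seat between 0.017 and 0.0225 m and horizontal distance between sleeve_a_mid and post_yellow_seat below 0.004 m and z of sleeve_a_mid in the frame of post_yellow_seat between 0.017 and 0.0225 m)) and angle between each of sleeve_a_mid, sleeve_b_mid's own z axis and vertical below 0.06 rad and value of joint keeper below 0.1 rad and velocity of joint keeper below 0.05 rad/s); the robot touches nothing.
It fails at once if The sample pot, the padlock, the thermometer or the green test stick has been moved more than 30 mm (distance of any of sample_pot_2, padlock, thermometer, test_wand_1 from where it was at the start of the episode above 0.03 m).
It also fails if it takes over 69 s, if anything falls off the work surface, if the arm or the gripper's body presses on something with over 40 N, if the wrist force passes 120 N, or if a joint passes its speed limit or range.

## Working session

There is one attempt and no reset: what is moved stays moved. The work goes in short steps, Python scripts to look and compute and a tool call to move; the robot and the scene stay as the last step left them, time stands still between calls to the robot, and variables do not carry over. Pictures are saved under pics/ and viewed, at most 11 in all, crops included, and the job is handed in when it is done.

Besides the shell and the picture viewer there is one more tool, called after "Call:" by a JSON object that holds its "op" and its "data". carry_out: Moves the arm, as the interface text tells. Its arguments: {"type":"object","properties":{"steps":{"type":"array"},"squeeze":{"type":"number"}},"required":["steps"]}

```bash
mkdir -p pics; python3 - <<'E'
from rig import robot,cams
import cv2,numpy as np
for n in ["scene","side"]:
    im=cams.get_image(n); cv2.imwrite(f"pics/{n}0.png",im)
    c=cams.calibration(n); print(n,np.round(c["K"],1).tolist(),np.round(c["R"],3).tolist(),np.round(c["t"],3), np.round(-c["R"].T@c["t"],3))
s=robot.state(); print(s)
E
```

```text
scene [[392.4, 0.0, 282.6], [0.0, 392.4, 209.6], [0.0, 0.0, 1.0]] [[-0.561, -0.828, 0.022], [-0.473, 0.298, -0.829], [0.679, -0.476, -0.559]] [0.341 0.323 0.513] [-0.005  0.43   0.547]
side [[513.1, 0.0, 280.5], [0.0, 513.1, 213.6], [0.0, 0.0, 1.0]] [[-0.873, -0.487, 0.001], [-0.286, 0.511, -0.81], [0.394, -0.708, -0.586]] [0.474 0.222 0.918] [0.116 0.767 0.717]
{'clock': 0.1, 'joint_pos': array([ 1.11933648,  0.70704581, -0.02760185,  1.48493695,  0.02197993,
        0.95093502, -0.07550684]), 'joint_velocities': array([-0.00064242, -0.00135925, -0.00109295,  0.00025834,  0.00012814,
       -0.00065806,  0.00022518]), 'joint_efforts': array([ 3.38553604e-03, -8.84297132e+01,  1.23728827e+00, -2.36453784e+01,
        1.71360956e-02,  5.02983647e-03, -6.87966872e-05]), 'eef_pos': array([ 0.22896168, -0.52715005,  0.20087507]), 'ee_rot': array([-3.07492198e+00, -6.38905336e-01,  3.66561042e-04]), 'force': array([ 0.59546319, -0.51922996,  0.06056412]), 'moment': array([0.04694978, 0.01709996, 0.03364496]), 'finger_force': 0.0, 'finger_gap': 0.08527382637914978}
```

View pics/scene0.png

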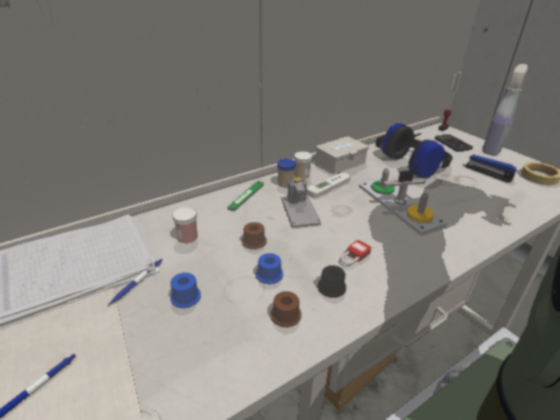

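View pics/side0.png

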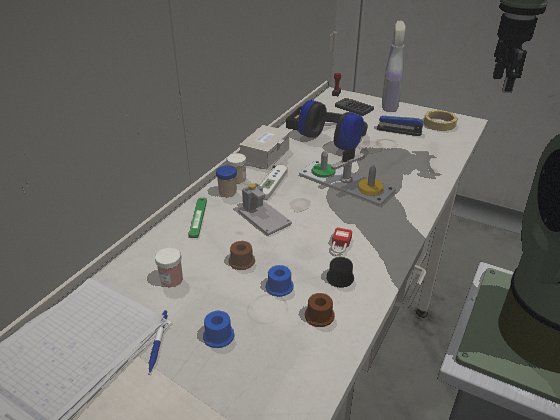

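```bash
cat > h.py <<'E'
import cv2,numpy as np
from rig import robot,cams
def ray(c,u,v):
    d=c["R"].T@np.linalg.inv(c["K"])@np.array([u,v,1.]); return -c["R"].T@c["t"],d
def onz(c,p,z):
    o,d=ray(c,*p); return o+d*(z-o[2])/d[2]
def proj(c,X):
    x=c["K"]@(c["R"]@np.asarray(X,float)+c["t"]); return x[:2]/x[2]
def tri(c1,p1,c2,p2):
    o1,d1=ray(c1,*p1);o2,d2=ray(c2,*p2)
    s=np.linalg.lstsq(np.c_[d1,-d2],o2-o1,rcond=None)[0]
    a,b=o1+d1*s[0],o2+d2*s[1]; return (a+b)/2,np.linalg.norm(a-b)
def blobs(im,lo,hi,amin=60):
    m=cv2.inRange(cv2.cvtColor(im,cv2.COLOR_BGR2HSV),lo,hi)
    cs,_=cv2.findContours(m,cv2.RETR_EXTERNAL,cv2.CHAIN_APPROX_NONE)
    return [k[:,0,:] for k in cs if cv2.contourArea(k)>amin]
E
python3 - <<'E'
from h import *
I={n:cv2.imread(f"pics/{n}0.png") for n in("scene","side")};C={n:cams.calibration(n) for n in I}
for n in I:
  for nm,lo,hi,z in [("blue",(105,150,60),(125,255,255),.02),("green",(50,120,50),(80,255,255),.018),("yel",(18,130,80),(32,255,255),.022)]:
    for k in blobs(I[n],lo,hi,40):
      h=cv2.convexHull(k.astype(np.int32)); e=cv2.fitEllipse(h) if len(h)>5 else ((0,0),(0,0),0)
      x,y,w,hh=cv2.boundingRect(k.astype(np.int32))
      print(n,nm,(x,y,w,hh),"bbox ctr",np.round(onz(C[n],(x+w/2-.5,y+hh/2-.5),z),4)[:2],"ell",np.round(e[0],1),np.round(e[1],0),np.round(onz(C[n],e[0],z),4)[:2])
def crop(n,x,y,w,h,s): return cv2.resize(I[n][y:y+h,x:x+w],None,fx=s,fy=s,interpolation=cv2.INTER_CUBIC)
a=np.hstack([crop("side",225,170,80,60,5),crop("side",295,135,110,82,400/110)[:300,:400]])
b=np.hstack([crop("scene",270,170,80,60,5),crop("scene",350,155,110,82,400/110)[:300,:400]])
a=cv2.resize(a,(800,300));b=cv2.resize(b,(800,300))
cv2.imwrite("pics/crop1.png",np.vstack([a,b]))
E
```

```text
scene blue (0, 392, 27, 25) bbox ctr [0.4396 0.5588] ell [ 10.3 405. ] [ 6. 47.] [0.4401 0.5619]
scene blue (172, 274, 23, 16) bbox ctr [0.5359 0.2748] ell [182.8 281.6] [15. 22.] [0.5358 0.2752]
scene blue (260, 255, 19, 13) bbox ctr [0.4974 0.1082] ell [269.3 261. ] [13. 20.] [0.4972 0.1077]
scene blue (419, 142, 23, 18) bbox ctr [ 0.6635 -0.5994] ell [430.2 151.1] [19. 23.] [ 0.6601 -0.5961]
scene green (373, 184, 21, 9) bbox ctr [ 0.5807 -0.3036] ell [382.9 187.6] [ 8. 21.] [ 0.5823 -0.3047]
scene yel (408, 205, 25, 17) bbox ctr [ 0.4454 -0.2874] ell [419.8 213. ] [16. 26.] [ 0.4456 -0.287 ]
side blue (205, 328, 29, 20) bbox ctr [0.4989 0.298 ] ell [218.7 335.2] [22. 30.] [0.5024 0.294 ]
side blue (204, 311, 26, 19) bbox ctr [0.5259 0.2669] ell [216.7 320.1] [18. 25.] [0.5255 0.2669]
side blue (268, 266, 23, 15) bbox ctr [0.4886 0.1033] ell [279.  272.9] [14. 22.] [0.4887 0.1031]
side blue (342, 113, 19, 13) bbox ctr [ 0.6379 -0.6215] ell [350.7 118.7] [10. 19.] [ 0.6397 -0.623 ]
side blue (301, 101, 13, 11) bbox ctr [ 0.8013 -0.6416] ell [307.  105.6] [ 7. 15.] [ 0.8025 -0.6442]
side green (194, 199, 12, 30) bbox ctr [0.7506 0.014 ] ell [198.4 213.5] [ 9. 45.] [0.7528 0.0154]
side green (313, 164, 22, 11) bbox ctr [ 0.5848 -0.3089] ell [323.4 168.9] [11. 22.] [ 0.5852 -0.3092]
side yel (358, 179, 25, 16) bbox ctr [ 0.4446 -0.2826] ell [370.2 186.2] [17. 25.] [ 0.4446 -0.2839]Traceback (most recent call last):
  File "<stdin>", line 10, in <module>
    return _nx.concatenate(arrs, 1, dtype=dtype, casting=casting)
           ~~~~~~~~~~~~~~~^^^^^^^^^^^^^^^^^^^^^^^^^^^^^^^^^^^^^^^
ValueError: all the input array dimensions except for the concatenation axis must match exactly, but along dimension 0, the array at index 0 has size 300 and the array at index 1 has size 298
```

```bash
python3 - <<'E'
from h import *
I={n:cv2.imread(f"pics/{n}0.png") for n in("scene","side")}
def crop(n,x,y): return cv2.resize(I[n][y:y+60,x:x+80],(400,300),interpolation=cv2.INTER_CUBIC)
cv2.imwrite("pics/crop1.png",np.vstack([np.hstack([crop("side",225,175),crop("side",310,140)]),np.hstack([crop("scene",265,170),crop("scene",365,160)])]))
for n in I:
  c=cams.calibration(n)
  for k in blobs(I[n],(100,110,40),(128,255,255),100):
      x,y,w,hh=cv2.boundingRect(k.astype(np.int32))
      if 160<x<300 and y>240: print(n,(x,y,w,hh),onz(c,(x+w/2-.5,y+hh/2-.5),.02)[:2])
E
```

```text
scene (171, 273, 29, 34) [0.51455157 0.27964796]
scene (257, 254, 25, 29) [0.48002095 0.11930724]
side (203, 311, 31, 37) [0.51148882 0.28301826]
side (266, 265, 27, 31) [0.47867915 0.12098275]
```

View pics/crop1.png

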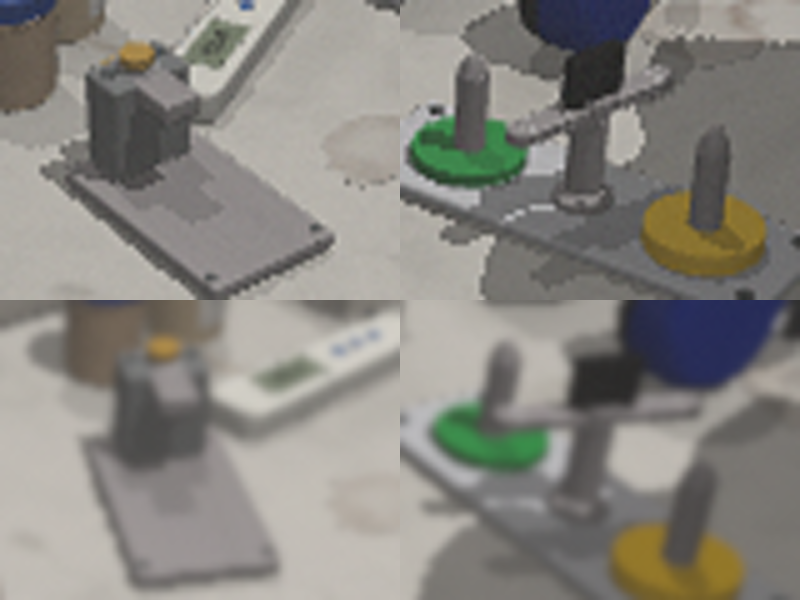

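```bash
python3 - <<'E'
from h import *
A,B=cams.calibration("side"),cams.calibration("scene")
for p,q in [((291.6,222.4),(320.4,223)),((267.6,233.2),(291.6,224.4)),((238.6,211),(282.6,198))]:
    print(onz(A,p,.01),onz(B,q,.01),tri(A,p,B,q))
print("screw",tri(A,(225+137/5,175+50/5),B,(265+163/5,170+42/5)))
for p,q in [((331.6,166),(383,183)),((363.6,155),(425,181))]: print("bar",onz(A,p,.066),onz(B,q,.066),tri(A,p,B,q))
s=robot.state(); from scipy.spatial.transform import Rotation as R
print(R.from_rotvec(s["ee_rot"]).as_matrix().round(3).tolist())
E
```

```text
[ 0.55231945 -0.06956651  0.01      ] [ 0.5542866  -0.07048463  0.01      ] (array([ 0.55140796, -0.06777963,  0.01217466]), np.float64(0.001077794236374407))
[ 0.58014128 -0.00792121  0.01      ] [ 0.58590808 -0.01030791  0.01      ] (array([ 0.57764378, -0.00371519,  0.0158136 ]), np.float64(0.0031323787870471843))
[ 0.68311906 -0.04803583  0.01      ] [ 0.69191824 -0.05693049  0.01      ] (array([ 0.68455404, -0.05060746,  0.01215953]), np.float64(0.006941422428444478))
screw (array([ 0.66058664, -0.07769182,  0.07495819]), np.float64(0.0024879206998399375))
bar [ 0.54119125 -0.25791165  0.066     ] [ 0.54473565 -0.25491409  0.066     ] (array([ 0.53498465, -0.24290202,  0.074991  ]), np.float64(0.0009178630954931776))
bar [ 0.49241559 -0.34871211  0.066     ] [ 0.49558994 -0.35249236  0.066     ] (array([ 0.49116539, -0.34522482,  0.06924331]), np.float64(0.0020998138088971544))
[[0.917, 0.398, -0.0], [0.398, -0.917, 0.001], [-0.0, -0.001, -1.0]]
```

Call:
{"op": "carry_out", "data": {"steps": [{"claw":0,"translation":[220,250,0],"turn":-0.4},{"claw":0,"translation":[220,250,0],"turn":-0.4},{"claw":0,"translation":[220,250,0],"turn":-0.4},{"claw":0,"translation":[220,250,0],"turn":-0.4},{"claw":0,"translation":[220,250,0],"turn":-0.4},{"claw":0,"translation":[220,250,0],"turn":-0.4},{"claw":0,"translation":[220,250,0],"turn":-0.4},{"claw":0,"translation":[220,250,0],"turn":-0.4},{"claw":0,"translation":[250,450,0],"turn":-0.84},{"claw":0,"translation":[250,450,0],"turn":-0.84},{"claw":0,"translation":[250,450,0],"turn":-0.84},{"claw":0,"translation":[250,450,0],"turn":-0.84},{"claw":0,"translation":[250,450,0],"turn":-0.84},{"claw":0,"translation":[250,647,0],"turn":-0.84},{"claw":0,"translation":[250,647,0],"turn":-0.84},{"claw":0,"translation":[250,647,0],"turn":-0.84},{"claw":0,"translation":[250,647,0],"turn":-0.84},{"claw":0,"translation":[250,647,0],"turn":-0.84},{"claw":0,"translation":[250,647,0],"turn":-0.84},{"claw":0,"translation":[250,647,0],"turn":-0.84}]}}

```text
clock: 1.77
eef_pos: [0.4787, 0.121, 0.2009]
ee_rot: [3.07, -0.666, -0.001]
force: [0.1, -0.1, -0.0]
finger_gap: 0.0854
finger_force: 0.0
```

```bash
python3 - <<'E'
from h import *
c=cams.calibration("wrist"); im=cams.get_image("wrist"); cv2.imwrite("pics/w1.png",im)
s=robot.state(); print(s["clock"],s["eef_pos"],s["ee_rot"],s["joint_pos"].round(2))
print("cam",-c["R"].T@c["t"],c["R"].round(2).tolist())
for k in blobs(im,(100,110,40),(128,255,255),300):
    x,y,w,h=cv2.boundingRect(k.astype(np.int32)); print((x,y,w,h),onz(c,(x+w/2,y+h/2),.02))
C=cams.calibration("scene")
for p in [(254,236),(333,281),(286,308)]: print(onz(C,p,.02))
E
```

```text
1.8167 [0.47891907 0.11954381 0.20109899] [ 3.06894365e+00 -6.69543124e-01 -3.22780868e-04] [-0.52  0.62  0.37  1.78 -0.3   0.8  -2.  ]
cam [0.54046932 0.09263961 0.37407748] [[-0.41, -0.91, 0.0], [-0.88, 0.4, 0.27], [-0.24, 0.11, -0.96]]
(108, 186, 60, 53) [0.51582763 0.27859144 0.02      ]
(26, 169, 29, 45) [0.58006858 0.36261257 0.02      ]
(260, 153, 49, 52) [0.48287858 0.11581144 0.02      ]
[0.58387508 0.09190959 0.02      ]
[0.38375002 0.03652437 0.02      ]
[0.37731426 0.14941695 0.02      ]
```

View pics/w1.png

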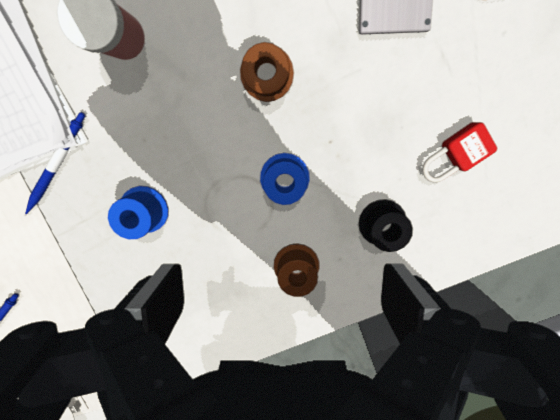

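Call:
{"op": "carry_out", "data": {"steps": [{"claw":0,"translation":[-60,25,0],"turn":0},{"claw":0,"translation":[-60,25,0],"turn":0},{"claw":0,"translation":[-60,25,0],"turn":0},{"claw":0,"translation":[-60,25,0],"turn":0},{"claw":0,"translation":[-60,25,0],"turn":0}]}}

```text
clock: 2.23
eef_pos: [0.4198, 0.1437, 0.2014]
ee_rot: [-3.069, 0.673, -0.001]
force: [0.5, -0.7, 0.1]
finger_gap: 0.0853
finger_force: 0.0
```

```bash
cat >> h.py <<'E'
def nadir(lo=(100,110,40),hi=(128,255,255),z=.02,amin=300,name=None):
    c=cams.calibration("wrist"); s=robot.state(); im=cams.get_image("wrist")
    if name: cv2.imwrite(f"pics/{name}.png",im)
    cam=-c["R"].T@c["t"]; print("t",s["clock"],"tcp",s["eef_pos"].round(4),"cam",cam.round(4),"nadir px",proj(c,cam-[0,0,.3]).round(1))
    for k in blobs(im,lo,hi,amin):
        h=cv2.convexHull(k.astype(np.int32)); e=cv2.fitEllipse(h); x,y,w,hh=cv2.boundingRect(h)
        print((x,y,w,hh),"ell",np.round(e[0],1),np.round(e[1],1),onz(c,e[0],z).round(4),"box",onz(c,(x+w/2-.5,y+hh/2-.5),z).round(4))
    return c,im
E
python3 -c "
from h import *
nadir(name='w2')"
```

```text
t 2.2333 tcp [0.4198 0.1437 0.2014] cam [0.4812 0.115  0.3747] nadir px [282.1 119.6]
(95, 130, 65, 52) ell [127.2 156.4] [52.2 64.4] [0.5156 0.2795 0.02  ] box [0.5165 0.2792 0.02  ]
(11, 111, 30, 49) ell [ 27.  128.5] [12.6 66.1] [0.5834 0.3585 0.02  ] box [0.5787 0.3638 0.02  ]
(255, 93, 51, 53) ell [280.4 119.2] [51.2 53. ] [0.4823 0.1165 0.02  ] box [0.4826 0.1167 0.02  ]
```

Call:
{"op": "carry_out", "data": {"steps": [{"claw":0,"translation":[63,-27,0],"turn":0},{"claw":0,"translation":[63,-27,0],"turn":0},{"claw":0,"translation":[63,-27,-60],"turn":0},{"claw":0,"translation":[63,-27,-60],"turn":0},{"claw":0,"translation":[63,-27,-150],"turn":0},{"claw":0,"translation":[63,-27,-150],"turn":0},{"claw":0,"translation":[63,-27,-150],"turn":0},{"claw":0,"translation":[63,-27,-191],"turn":0},{"claw":0,"translation":[63,-27,-191],"turn":0},{"claw":0,"translation":[63,-27,-191],"turn":0},{"claw":255,"translation":[63,-27,-191],"turn":0},{"claw":255,"translation":[63,-27,-191],"turn":0},{"claw":255,"translation":[63,-27,-191],"turn":0},{"claw":255,"translation":[63,-27,-191],"turn":0},{"claw":255,"translation":[63,-27,-191],"turn":0},{"claw":255,"translation":[63,-27,-191],"turn":0},{"claw":255,"translation":[63,-27,-191],"turn":0},{"claw":255,"translation":[63,-27,-191],"turn":0}], "squeeze": 40}}

```text
clock: 3.78
eef_pos: [0.4821, 0.1176, 0.0103]
ee_rot: [-3.069, 0.671, -0.0]
force: [-0.1, 0.2, -0.5]
finger_gap: 0.0004
finger_force: 0.0
```

```bash
python3 -c "
from h import *
nadir(name='w3',z=.02)
I=np.hstack([cv2.resize(cv2.imread('pics/w3.png'),(400,300)),cv2.resize(cams.get_image('side')[220:400,160:400],(400,300))]);cv2.imwrite('pics/m3.png',I)"
```

```text
t 3.7833 tcp [0.4821 0.1176 0.0103] cam [0.5436 0.089  0.1835] nadir px [282.1 119.3]
(0, 257, 64, 106) ell [-11.6 310.8] [104.9 150.5] [0.5184 0.2802 0.02  ] box [0.5091 0.2579 0.02  ]
(235, 194, 97, 98) ell [283.  251.8] [100.  116.6] [0.4822 0.1167 0.02  ] box [0.487  0.1145 0.02  ]
```

View pics/m3.png

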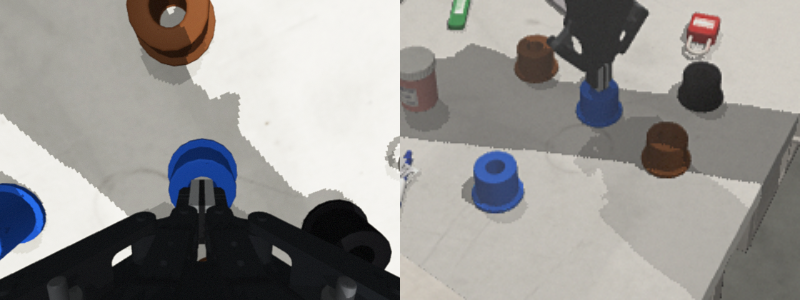

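```bash
python3 -c "
from h import *
p=robot.state()['eef_pos']
out=[]
for n,(x0,y0,s) in {'side':(240,220,5),'wrist':(220,170,3)}.items():
    im=cams.get_image(n);c=cams.calibration(n);w,h=400//s,400//s
    a=cv2.resize(im[y0:y0+h,x0:x0+w],(400,400),interpolation=cv2.INTER_CUBIC)
    for z,col in((0,(0,0,255)),(.019,(0,255,0)),(.04,(0,255,255))):
        q=(proj(c,p+[0,0,z])-[x0,y0]+.5)*s; print(n,z,q); cv2.circle(a,tuple(int(v) for v in q),3,col,-1)
    out.append(a)
cv2.imwrite('pics/m4.png',np.hstack(out))"
```

```text
side 0 [194.28476305 312.60945654]
side 0.019 [194.20824572 277.16562371]
side 0.04 [194.12168255 237.06843295]
wrist 0 [185.8298919 229.6488274]
wrist 0.019 [185.63110635 271.41290707]
wrist 0.04 [185.35358672 329.71871364]
```

View pics/m4.png

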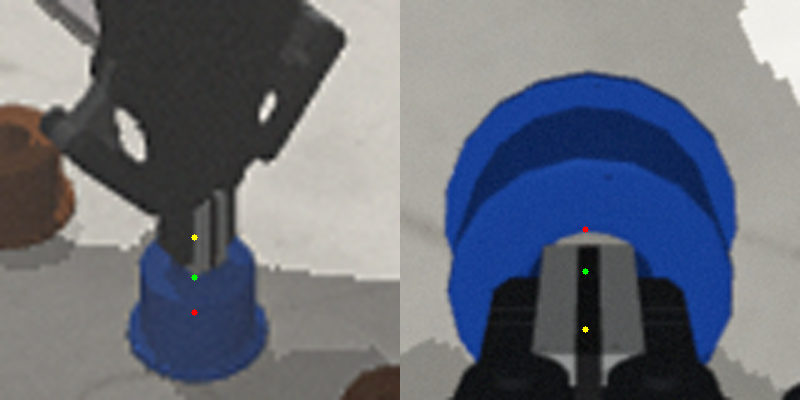

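```bash
python3 -c "
from h import *
c=cams.calibration('wrist');s=robot.state();R=c['R'];cam=-R.T@c['t']
print(c['K'][0,0],c['K'][1,2])
from scipy.spatial.transform import Rotation as Ro
T=Ro.from_rotvec(s['ee_rot']).as_matrix()
Ki=np.linalg.inv(c['K'])
a=Ki@[183,265,1];b=Ki@[383,265,1]
d=.0853/(b[0]-a[0]); 
for q in(a,b): print('open tip, tool frame',(T.T@(cam+R.T@(q*d)-s['eef_pos'])).round(4))
# closed: pad pair front bottom edge in crop (540..640,245)/3+(220,170)
for z in(-.04,-.03,-.02,-.01,0): 
  q=[proj(c,s['eef_pos']+T@[x,0,z]) for x in(.011,0,-.011)]; print(z,[((v-[220,170]+.5)*3).round(0).tolist() for v in q])
"
```

```text
332.7097002054543 211.71975738737348
open tip, tool frame [ 0.008  -0.0419 -0.0425]
open tip, tool frame [ 0.0081  0.0434 -0.0425]
-0.04 [[185.0, 260.0], [185.0, 330.0], [185.0, 396.0]]
-0.03 [[186.0, 234.0], [186.0, 300.0], [186.0, 363.0]]
-0.02 [[186.0, 211.0], [186.0, 274.0], [186.0, 334.0]]
-0.01 [[186.0, 191.0], [186.0, 250.0], [186.0, 308.0]]
0 [[186.0, 173.0], [186.0, 230.0], [186.0, 284.0]]
```

Call:
{"op": "carry_out", "data": {"steps": [{"claw":255,"translation":[0,0,30],"turn":0},{"claw":0,"translation":[0,0,40],"turn":0},{"claw":0,"translation":[0,0,40],"turn":0},{"claw":0,"translation":[0,0,40],"turn":0},{"claw":0,"translation":[0,0,40],"turn":0},{"claw":0,"translation":[0,0,40],"turn":0},{"claw":0,"translation":[0,0,40],"turn":0},{"claw":0,"translation":[0,0,40],"turn":0},{"claw":0,"translation":[0,0,10],"turn":0},{"claw":0,"translation":[0,0,-10],"turn":0},{"claw":0,"translation":[0,0,-20],"turn":0},{"claw":0,"translation":[0,0,-30],"turn":0},{"claw":0,"translation":[0,0,-30],"turn":0}]}}

```text
clock: 5.07
eef_pos: [0.4816, 0.1174, -0.0209]
ee_rot: [3.068, -0.671, -0.002]
force: [-0.3, 0.0, 0.8]
finger_gap: 0.0856
finger_force: 0.0
```

Call:
{"op": "carry_out", "data": {"steps": [{"claw":255,"translation":[0,0,0],"turn":0},{"claw":255,"translation":[0,0,0],"turn":0},{"claw":255,"translation":[0,0,0],"turn":0},{"claw":255,"translation":[0,0,0],"turn":0},{"claw":255,"translation":[0,0,0],"turn":0},{"claw":255,"translation":[0,0,0],"turn":0},{"claw":255,"translation":[0,0,0],"turn":0},{"claw":255,"translation":[0,0,0],"turn":0}], "squeeze": 40}}

```text
clock: 5.73
eef_pos: [0.4825, 0.1179, -0.0187]
ee_rot: [-3.068, 0.67, -0.002]
force: [-2.6, -0.1, 14.5]
finger_gap: 0.0454
finger_force: 38.9
```

Call:
{"op": "carry_out", "data": {"steps": [{"claw":255,"translation":[0,0,30],"turn":0},{"claw":255,"translation":[0,0,70],"turn":0},{"claw":255,"translation":[0,0,120],"turn":0},{"claw":255,"translation":[0,0,120],"turn":0},{"claw":255,"translation":[24,-129,120],"turn":0},{"claw":255,"translation":[24,-129,120],"turn":0},{"claw":255,"translation":[24,-129,120],"turn":0},{"claw":255,"translation":[24,-129,120],"turn":0},{"claw":255,"translation":[24,-129,120],"turn":0},{"claw":255,"translation":[24,-129,120],"turn":0},{"claw":255,"translation":[24,-129,120],"turn":0}]}}

```text
clock: 6.65
eef_pos: [0.506, -0.0102, 0.1004]
ee_rot: [-3.069, 0.669, 0.0]
force: [-0.1, 0.1, -0.5]
finger_gap: 0.0454
finger_force: 41.7
```

```bash
python3 -c "
from h import *
c,im=nadir(name='w5')
x=cv2.resize(im[0:300,120:520],(800,600),interpolation=cv2.INTER_CUBIC)
cv2.imwrite('pics/w5c.png',x)
print(robot.state()['finger_gap'],robot.state()['force'])
np.savez('w5.npz',**c)"
```

```text
t 6.65 tcp [ 0.506  -0.0102  0.1004] cam [ 0.5676 -0.0388  0.2736] nadir px [282.3 119.2]
(0, 296, 25, 52) ell [ -4.3 320.9] [50.4 59.1] [0.5173 0.2585 0.02  ] box [0.511  0.2459 0.02  ]
(224, 208, 117, 142) ell [281.9 278.8] [122.7 142.2] [0.4505 0.015  0.02  ] box [0.4507 0.0148 0.02  ]
0.04556241900617726 [ 0.06576213  0.32702783 -1.17734768]
```

View pics/w5c.png

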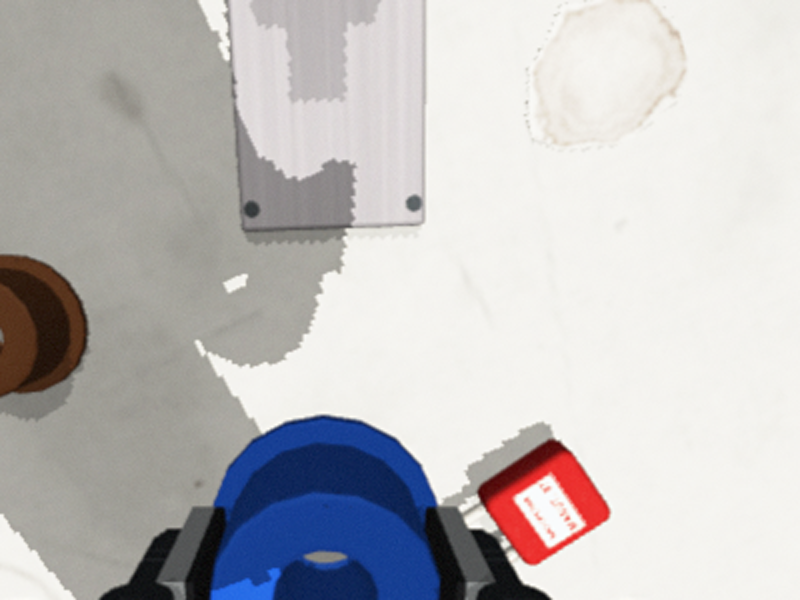

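```bash
python3 -c "
from h import *
c=dict(np.load('w5.npz'));P=[(240.5,115.5),(332.5,111),(235,0.5),(333.3,0.5)]
W=[onz(c,p,.01) for p in P]; [print(w.round(4)) for w in W]
e=W[0]-W[1];l=W[2]-W[0];r=W[3]-W[1]
print(np.linalg.norm(e),[np.degrees(np.arctan2(v[1],v[0])).round(2) for v in(e,l,r)])
t=np.array([.506,-.0102,.1004]);a=np.radians(-24.6);X=np.array([np.cos(a),np.sin(a),0])
for o in(-.002,0,.002,.004): print(o,proj(c,t+X*(.028+o)+[0,0,.0187+.005]),proj(c,t+X*(.023+o)+[0,0,.0187+.04]),proj(c,t+X*(.010+o)+[0,0,.0187+.04]))
"
```

```text
[ 0.5833 -0.011   0.01  ]
[ 0.5572 -0.076   0.01  ]
[ 0.654 -0.042  0.01 ]
[ 0.6255 -0.1045  0.01  ]
0.06996331327372758 [np.float64(68.14), np.float64(-23.62), np.float64(-22.66)]
-0.002 [281.37968507 212.41210152] [281.13279863 251.02788799] [281.13102937 282.92764942]
0 [281.38076228 208.27049665] [281.13307977 245.95903527] [281.13129519 278.1349331 ]
0.002 [281.38184698 204.10010901] [281.13336337 240.84558944] [281.13156328 273.30122501]
0.004 [281.38293924 199.90063749] [281.13364949 235.68695944] [281.13183368 268.42599698]
```

Call:
{"op": "carry_out", "data": {"steps": [{"claw":255,"translation":[90,-44,0],"turn":0.033},{"claw":255,"translation":[90,-44,0],"turn":0.033},{"claw":255,"translation":[90,-44,0],"turn":0.033},{"claw":255,"translation":[90,-44,-30],"turn":0.033},{"claw":255,"translation":[90,-44,-60],"turn":0.033},{"claw":255,"translation":[90,-44,-90],"turn":0.033},{"claw":255,"translation":[90,-44,-100],"turn":0.033},{"claw":255,"translation":[90,-44,-105],"turn":0.033},{"claw":255,"translation":[90,-44,-109],"turn":0.033},{"claw":255,"translation":[90,-44,-109],"turn":0.033},{"claw":255,"translation":[90,-44,-109],"turn":0.033}]}}

```text
clock: 7.62
eef_pos: [0.5968, -0.0552, -0.0074]
ee_rot: [-3.08, 0.619, -0.003]
force: [0.4, 0.7, -0.8]
finger_gap: 0.0454
finger_force: 41.6
```

Call:
{"op": "carry_out", "data": {"steps": [{"claw":255,"translation":[4.6,-1.9,-0.5],"turn":0},{"claw":255,"translation":[9.2,-3.9,-1],"turn":0},{"claw":255,"translation":[12,-5,-1],"turn":0},{"claw":255,"translation":[13.8,-5.8,-1],"turn":0},{"claw":255,"translation":[15.7,-6.6,-1],"turn":0},{"claw":255,"translation":[17.5,-7.3,-1],"turn":0},{"claw":255,"translation":[17.5,-7.3,-1],"turn":0},{"claw":255,"translation":[17.5,-7.3,-1],"turn":0}]}}

```text
clock: 8.28
eef_pos: [0.6143, -0.0628, -0.0086]
ee_rot: [-3.079, 0.62, -0.001]
force: [-4.4, 2.6, 11.5]
finger_gap: 0.0453
finger_force: 42.7
```

Call:
{"op": "carry_out", "data": {"steps": [{"claw":255,"translation":[0,0,1],"turn":0},{"claw":255,"translation":[1.8,-0.8,1],"turn":0},{"claw":255,"translation":[3.7,-1.5,1],"turn":0},{"claw":255,"translation":[5.5,-2.3,1],"turn":0},{"claw":255,"translation":[5.5,-2.3,1],"turn":0}]}}

```text
clock: 8.7
eef_pos: [0.6197, -0.0652, -0.0085]
ee_rot: [-3.08, 0.62, -0.001]
force: [1.2, -0.6, 2.9]
finger_gap: 0.0451
finger_force: 42.0
```

Call:
{"op": "carry_out", "data": {"steps": [{"claw":255,"translation":[1.8,-0.8,0],"turn":0},{"claw":255,"translation":[3.7,-1.5,0],"turn":0},{"claw":255,"translation":[5.5,-2.3,0],"turn":0},{"claw":255,"translation":[6.5,-2.7,0],"turn":0},{"claw":255,"translation":[6.5,-2.7,0],"turn":0}]}}

```text
clock: 9.12
eef_pos: [0.6257, -0.0677, -0.0086]
ee_rot: [-3.08, 0.62, -0.0]
force: [-1.7, 0.1, 5.5]
finger_gap: 0.0457
finger_force: 42.2
```

Call:
{"op": "carry_out", "data": {"steps": [{"claw":255,"translation":[-28,12,1],"turn":0},{"claw":255,"translation":[-55,23,1],"turn":0},{"claw":255,"translation":[-55,23,1],"turn":0},{"claw":255,"translation":[-55,23,40],"turn":0},{"claw":255,"translation":[-55,23,80],"turn":0},{"claw":255,"translation":[-55,23,130],"turn":0},{"claw":255,"translation":[-55,23,130],"turn":0},{"claw":255,"translation":[-248,-206,130],"turn":0.24},{"claw":255,"translation":[-248,-206,130],"turn":0.24},{"claw":255,"translation":[-248,-206,130],"turn":0.24},{"claw":255,"translation":[-248,-206,130],"turn":0.24},{"claw":255,"translation":[-248,-206,130],"turn":0.24},{"claw":255,"translation":[-248,-206,130],"turn":0.24},{"claw":255,"translation":[-248,-206,130],"turn":0.24},{"claw":255,"translation":[-248,-206,130],"turn":0.24},{"claw":255,"translation":[-248,-206,130],"turn":0.24},{"claw":255,"translation":[-248,-206,130],"turn":0.24}]}}

```text
clock: 10.53
eef_pos: [0.3777, -0.2738, 0.1213]
ee_rot: [-3.132, 0.248, -0.0]
force: [1.1, 0.5, -0.0]
finger_gap: 0.0457
finger_force: 41.9
```

```bash
python3 -c "
from h import *
c,im=nadir((18,110,60),(34,255,255),.022,name='w6')
for k in blobs(im,(50,100,40),(85,255,255),200):
    h=cv2.convexHull(k.astype(np.int32));e=cv2.fitEllipse(h);print('green',e,onz(c,e[0],.018))
s=robot.state();print(s['ee_rot'],s['finger_gap'],s['force'],s['joint_pos'].round(2))
np.savez('w6.npz',**c)"
```

```text
t 10.5333 tcp [ 0.3777 -0.2738  0.1213] cam [ 0.4446 -0.2849  0.2945] nadir px [282.1 119.4]
(254, 70, 78, 82) ell [292.7 110.2] [77.6 81.8] [ 0.4501 -0.2941  0.022 ] box [ 0.4499 -0.294   0.022 ]
[-3.13155198e+00  2.45815467e-01 -5.01751076e-04] 0.04551079005250508 [ 0.94281868  0.74586036 -0.78692469] [ 0.51  0.69  0.09  1.97 -0.12  0.49 -1.04]
```

View pics/w6.png

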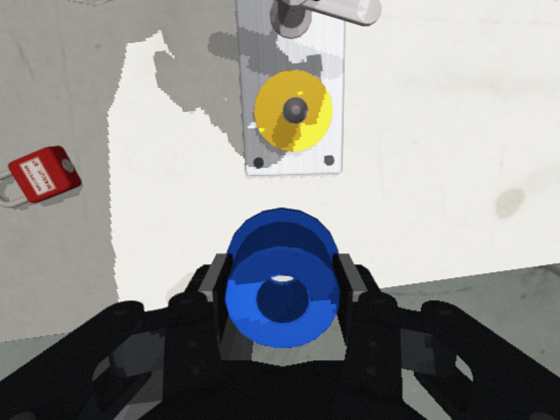

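```bash
python3 -c "
from h import *
c=dict(np.load('w6.npz'));im=cv2.imread('pics/w6.png')
m=(cv2.cvtColor(im,cv2.COLOR_BGR2HSV)[80:140,265:320,1]<90).astype(np.uint8)
n,l,st,ce=cv2.connectedComponentsWithStats(m)
for i in range(1,n):
  if st[i,4]>60: print(st[i],onz(c,ce[i]+[265,80],.072))
t=np.array([.3777,-.2738,.1213]);a=np.radians(-9.0);X=np.array([np.cos(a),np.sin(a),0])
for o in(-.002,0,.002): print(o,proj(c,t+X*(.028+o)+[0,0,.0237]),proj(c,t+X*(.023+o)+[0,0,.0187+.038]),proj(c,t+X*(o)+[0,0,.0187+.038]))
for p in [(246,174),(341,171),(237,1),(344,1)]: print(onz(c,p,.008))
h=im[255:335,245:320]; 
"
```

```text
[ 18  17  25  26 509] [ 0.44900281 -0.29378712  0.072     ]
-0.002 [281.16375745 212.33831031] [280.9360152  248.87999252] [281.03408199 303.46637372]
0 [281.15732833 208.19490977] [280.9270286  243.87782838] [281.02592186 298.9242421 ]
0.002 [281.15085458 204.02275046] [280.91796426 238.83239348] [281.01769448 294.34468092]
[ 0.40446053 -0.24680017  0.008     ]
[ 0.39412465 -0.32836649  0.008     ]
[ 0.53557017 -0.26462692  0.008     ]
[ 0.52279738 -0.3449355   0.008     ]
```

Call:
{"op": "carry_out", "data": {"steps": [{"claw":255,"translation":[72,-20,0],"turn":0},{"claw":255,"translation":[72,-20,0],"turn":0},{"claw":255,"translation":[72,-20,0],"turn":0},{"claw":255,"translation":[72,-20,-30],"turn":0},{"claw":255,"translation":[72,-20,-56],"turn":0},{"claw":255,"translation":[72,-20,-60],"turn":0},{"claw":255,"translation":[72,-20,-64],"turn":0},{"claw":255,"translation":[72,-20,-68],"turn":0},{"claw":255,"translation":[72,-20,-72],"turn":0},{"claw":255,"translation":[72,-20,-76],"turn":0},{"claw":255,"translation":[72,-20,-80],"turn":0},{"claw":255,"translation":[72,-20,-80],"turn":0}]}}

```text
clock: 11.58
eef_pos: [0.4495, -0.2936, 0.041]
ee_rot: [-3.132, 0.247, 0.0]
force: [-0.6, -0.7, -0.3]
finger_gap: 0.0454
finger_force: 41.9
```

No force: the bore is over the tip. Lower on.

Call:
{"op": "carry_out", "data": {"steps": [{"claw":255,"translation":[0,0,-8],"turn":0},{"claw":255,"translation":[0,0,-16],"turn":0},{"claw":255,"translation":[0,0,-24],"turn":0},{"claw":255,"translation":[0,0,-30],"turn":0},{"claw":255,"translation":[0,0,-34],"turn":0},{"claw":255,"translation":[0,0,-37],"turn":0},{"claw":255,"translation":[0,0,-38],"turn":0},{"claw":255,"translation":[0,0,-38],"turn":0}]}}

```text
clock: 12.25
eef_pos: [0.4494, -0.2936, 0.0034]
ee_rot: [-3.132, 0.247, 0.0]
force: [-1.5, 0.0, 1.9]
finger_gap: 0.0452
finger_force: 42.1
```

Call:
{"op": "carry_out", "data": {"steps": [{"claw":0,"translation":[0,0,0],"turn":0},{"claw":0,"translation":[0,0,0],"turn":0},{"claw":0,"translation":[0,0,0],"turn":0},{"claw":0,"translation":[0,0,0],"turn":0},{"claw":0,"translation":[0,0,0],"turn":0},{"claw":0,"translation":[0,0,30],"turn":0},{"claw":0,"translation":[0,0,70],"turn":0},{"claw":0,"translation":[0,0,110],"turn":0},{"claw":0,"translation":[0,0,150],"turn":0},{"claw":0,"translation":[0,0,190],"turn":0},{"claw":0,"translation":[0,0,190],"turn":0},{"claw":0,"translation":[0,0,190],"turn":0}]}}

```text
clock: 13.25
eef_pos: [0.4502, -0.294, 0.195]
ee_rot: [3.131, -0.246, 0.005]
force: [-0.8, 0.4, -0.3]
finger_gap: 0.0854
finger_force: 0.0
```

```bash
python3 -c "
from h import *
c,im=nadir(z=.041,name='w7')
np.savez('w7.npz',**c)
for k in blobs(im,(50,100,40),(85,255,255),100):
    h=cv2.convexHull(k.astype(np.int32));e=cv2.fitEllipse(h);print('green',cv2.boundingRect(h),np.round(e[0],1),np.round(e[1],1),onz(c,e[0],.018))
print('black'); g=cv2.cvtColor(im,cv2.COLOR_BGR2GRAY)
"
```

```text
t 13.25 tcp [ 0.4502 -0.294   0.195 ] cam [ 0.5166 -0.3047  0.3684] nadir px [281.7 120.4]
(256, 162, 52, 56) ell [281.7 189.5] [51.6 55.5] [ 0.4506 -0.2942  0.041 ] box [ 0.4507 -0.294   0.041 ]
(409, 0, 141, 42) ell [477.    7.9] [ 62.6 150.9] [ 0.5837 -0.4882  0.041 ] box [ 0.5734 -0.4899  0.041 ]
green (247, 8, 63, 71) [277.9  43. ] [62.8 70.2] [ 0.5878917  -0.31229726  0.018     ]
black
```

View pics/w7.png

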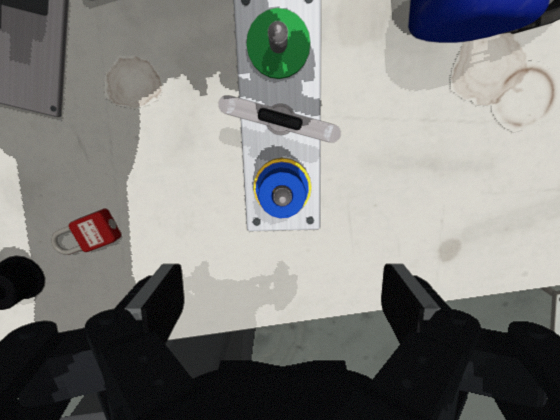

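Call:
{"op": "carry_out", "data": {"steps": [{"claw":0,"translation":[0,580,5],"turn":0},{"claw":0,"translation":[0,580,5],"turn":0},{"claw":0,"translation":[0,580,5],"turn":0},{"claw":0,"translation":[0,580,5],"turn":0},{"claw":0,"translation":[0,580,5],"turn":0},{"claw":0,"translation":[0,580,5],"turn":0},{"claw":0,"translation":[0,580,5],"turn":0},{"claw":0,"translation":[0,580,5],"turn":0},{"claw":0,"translation":[0,580,5],"turn":0},{"claw":0,"translation":[0,580,5],"turn":0},{"claw":0,"translation":[0,580,5],"turn":0},{"claw":0,"translation":[0,580,5],"turn":0},{"claw":0,"translation":[0,580,5],"turn":0},{"claw":0,"translation":[0,580,5],"turn":0},{"claw":0,"translation":[0,580,5],"turn":0},{"claw":0,"translation":[0,580,5],"turn":0},{"claw":0,"translation":[0,580,5],"turn":0},{"claw":0,"translation":[0,580,5],"turn":0}]}}

```text
clock: 14.8
eef_pos: [0.4497, 0.285, 0.1978]
ee_rot: [3.131, -0.249, -0.001]
force: [-0.3, 0.5, -0.7]
finger_gap: 0.0854
finger_force: 0.0
```

```bash
python3 -c "
from h import *
nadir(name='w8')
s=robot.state();print(s['ee_rot'],s['joint_pos'].round(2))
c=cams.calibration('scene');print('pot',onz(c,(186,232),.02))
c=dict(np.load('w7.npz'))
a,b=onz(c,(222,103),.066),onz(c,(338,132),.066);d=a-b;print('bar',(a+b)/2,np.linalg.norm(d),np.degrees(np.arctan2(d[1],d[0])))
a,b=onz(c,(258.5,112),.098),onz(c,(302,125),.098);d=a-b;print('wing',(a+b)/2,np.linalg.norm(d),np.degrees(np.arctan2(d[1],d[0])))
"
```

```text
t 14.8 tcp [0.4497 0.285  0.1978] cam [0.5167 0.2741 0.3709] nadir px [281.7 119.1]
(13, 210, 43, 30) ell [ 40.8 220.4] [ 9.6 63.9] [0.4523 0.5532 0.02  ] box [0.449  0.5622 0.02  ]
(251, 95, 52, 53) ell [276.4 120.8] [51.6 53.6] [0.5159 0.2797 0.02  ] box [0.5157 0.2796 0.02  ]
(150, 45, 49, 45) ell [179.7  62.2] [11.9 77.6] [0.585  0.3637 0.02  ] box [0.5816 0.3702 0.02  ]
[ 3.13106465e+00 -2.49487227e-01 -5.67109752e-04] [-0.77  0.66  0.26  1.65 -0.21  0.86 -2.15]
pot [0.67624565 0.21030773 0.02      ]
bar [ 0.51903939 -0.30414326  0.066     ] 0.1043081039875123 67.49630710726827
wing [ 0.51817195 -0.30386494  0.098     ] 0.035409347741157476 64.96586858521387
```

Call:
{"op": "carry_out", "data": {"steps": [{"claw":0,"translation":[66,-5.3,0],"turn":0},{"claw":0,"translation":[66,-5.3,0],"turn":0},{"claw":0,"translation":[66,-5.3,-40],"turn":0},{"claw":0,"translation":[66,-5.3,-80],"turn":0},{"claw":0,"translation":[66,-5.3,-120],"turn":0},{"claw":0,"translation":[66,-5.3,-155],"turn":0},{"claw":0,"translation":[66,-5.3,-185],"turn":0},{"claw":0,"translation":[66,-5.3,-205],"turn":0},{"claw":0,"translation":[66,-5.3,-216],"turn":0},{"claw":0,"translation":[66,-5.3,-216],"turn":0},{"claw":255,"translation":[66,-5.3,-216],"turn":0},{"claw":255,"translation":[66,-5.3,-216],"turn":0},{"claw":255,"translation":[66,-5.3,-216],"turn":0},{"claw":255,"translation":[66,-5.3,-216],"turn":0},{"claw":255,"translation":[66,-5.3,-216],"turn":0},{"claw":255,"translation":[66,-5.3,-216],"turn":0},{"claw":255,"translation":[66,-5.3,-216],"turn":0},{"claw":255,"translation":[66,-5.3,-216],"turn":0}], "squeeze": 40}}

```text
clock: 16.35
eef_pos: [0.5162, 0.2814, -0.0162]
ee_rot: [-3.131, 0.246, -0.003]
force: [-2.6, -2.2, 13.5]
finger_gap: 0.0455
finger_force: 39.1
```

Call:
{"op": "carry_out", "data": {"steps": [{"claw":255,"translation":[0,0,30],"turn":0},{"claw":255,"translation":[0,0,70],"turn":0},{"claw":255,"translation":[0,0,110],"turn":0},{"claw":255,"translation":[0,0,145],"turn":0},{"claw":255,"translation":[5,-583,145],"turn":0},{"claw":255,"translation":[5,-583,145],"turn":0},{"claw":255,"translation":[5,-583,145],"turn":0},{"claw":255,"translation":[5,-583,145],"turn":0},{"claw":255,"translation":[5,-583,145],"turn":0},{"claw":255,"translation":[5,-583,145],"turn":0},{"claw":255,"translation":[5,-583,145],"turn":0},{"claw":255,"translation":[5,-583,145],"turn":0},{"claw":255,"translation":[5,-583,145],"turn":0},{"claw":255,"translation":[5,-583,145],"turn":0},{"claw":255,"translation":[5,-583,145],"turn":0},{"claw":255,"translation":[5,-583,145],"turn":0},{"claw":255,"translation":[5,-583,145],"turn":0},{"claw":255,"translation":[5,-583,145],"turn":0},{"claw":255,"translation":[5,-583,145],"turn":0},{"claw":255,"translation":[5,-583,145],"turn":0}]}}

```text
clock: 18.02
eef_pos: [0.5197, -0.3043, 0.1276]
ee_rot: [3.131, -0.252, 0.001]
force: [-0.3, 0.8, -2.0]
finger_gap: 0.0453
finger_force: 41.7
```

```bash
python3 -c "
from h import *
c,im=nadir((50,100,40),(85,255,255),.018,name='w9')
s=robot.state();t=s['eef_pos'];print(s['ee_rot'],s['finger_gap'])
m=(cv2.cvtColor(im,cv2.COLOR_BGR2HSV)[...,1]<90).astype(np.uint8)[90:150,250:315]
n,l,st,ce=cv2.connectedComponentsWithStats(m)
for i in range(1,n):
  if st[i,4]>60: print(st[i],onz(c,ce[i]+[250,90],.068))
for k in blobs(im,(100,110,40),(128,255,255),3000): print('blue',cv2.boundingRect(k.astype(np.int32)))
a=np.radians(-9.0);X=np.array([np.cos(a),np.sin(a),0]);Y=np.array([-X[1],X[0],0])
for o in(-.002,0,.002): print(o,proj(c,t+X*(.028+o)+[0,0,.0212]),proj(c,t+Y*.028+X*o+[0,0,.0212])[0],proj(c,t-Y*.028+X*o+[0,0,.0212])[0])
"
```

```text
t 18.0167 tcp [ 0.5197 -0.3043  0.1276] cam [ 0.5866 -0.3153  0.3009] nadir px [281.8 119.4]
(241, 79, 74, 78) ell [277.3 117.3] [73.6 77.2] [ 0.5888 -0.3119  0.018 ] box [ 0.5886 -0.3121  0.018 ]
[-3.13154588e+00  2.48382812e-01 -6.93811094e-04] 0.04510786044589988
[ 54   0  11  24 104] [ 0.59763485 -0.33693723  0.068     ]
[ 15  16  24  25 489] [ 0.58801188 -0.31195236  0.068     ]
[ 49  32  16  28 160] [ 0.56898147 -0.33197415  0.068     ]
blue (224, 207, 117, 144)
blue (432, 49, 128, 66)
-0.002 [276.66199593 210.19378323] 220.63449492509434 333.53724542818475
0 [276.62993752 206.10463219] 220.42179370095297 333.6914818913134
0.002 [276.59766005 201.98753946] 220.20770533150247 333.846724105463
```

```bash
python3 -c "
from h import *
for i in range(2):
  c,im=nadir((50,100,40),(85,255,255),.018)
s=robot.state();t=s['eef_pos'];print(t)
for k in blobs(im,(100,110,40),(128,255,255),3000): print('blue',cv2.boundingRect(k.astype(np.int32)))
a=np.radians(-9.0);X=np.array([np.cos(a),np.sin(a),0])
for o in(-.002,0,.002): print(o,proj(c,t+X*(.028+o)+[0,0,.0212]))
"
```

```text
t 18.0667 tcp [ 0.5204 -0.3022  0.1276] cam [ 0.5872 -0.3133  0.3009] nadir px [282.1 119.4]
(244, 79, 74, 78) ell [280.5 117.7] [73.7 77.2] [ 0.5888 -0.3122  0.018 ] box [ 0.5889 -0.3122  0.018 ]
t 18.1167 tcp [ 0.5208 -0.3012  0.1277] cam [ 0.5876 -0.3122  0.3009] nadir px [282.2 119.4]
(246, 80, 74, 77) ell [282.2 118. ] [74. 77.] [ 0.5887 -0.3124  0.018 ] box [ 0.5887 -0.3126  0.018 ]
[ 0.52098633 -0.30081744  0.1277243 ]
blue (224, 207, 117, 144)
blue (437, 52, 123, 65)
-0.002 [280.4377172 210.5229736]
0 [280.43556013 206.4352259 ]
0.002 [280.43338832 202.31954382]
```

Call:
{"op": "carry_out", "data": {"steps": [{"claw":255,"translation":[68,-11.5,0],"turn":0},{"claw":255,"translation":[68,-11.5,0],"turn":0},{"claw":255,"translation":[68,-11.5,0],"turn":0},{"claw":255,"translation":[68,-11.5,-35],"turn":0},{"claw":255,"translation":[68,-11.5,-64],"turn":0},{"claw":255,"translation":[68,-11.5,-68],"turn":0},{"claw":255,"translation":[68,-11.5,-72],"turn":0},{"claw":255,"translation":[68,-11.5,-76],"turn":0},{"claw":255,"translation":[68,-11.5,-80],"turn":0},{"claw":255,"translation":[68,-11.5,-84],"turn":0},{"claw":255,"translation":[68,-11.5,-89],"turn":0},{"claw":255,"translation":[68,-11.5,-89],"turn":0}]}}

```text
clock: 19.17
eef_pos: [0.5884, -0.3132, 0.0377]
ee_rot: [-3.131, 0.247, 0.001]
force: [-0.4, 1.7, -1.4]
finger_gap: 0.045
finger_force: 41.8
```

Final foot 0.018 needs TCP ≈ 0.0015 (−36 mm).

Call:
{"op": "carry_out", "data": {"steps": [{"claw":255,"translation":[0,0,-8],"turn":0},{"claw":255,"translation":[0,0,-16],"turn":0},{"claw":255,"translation":[0,0,-24],"turn":0},{"claw":255,"translation":[0,0,-30],"turn":0},{"claw":255,"translation":[0,0,-34],"turn":0},{"claw":255,"translation":[0,0,-36],"turn":0},{"claw":255,"translation":[0,0,-37],"turn":0},{"claw":255,"translation":[0,0,-37],"turn":0}]}}

```text
clock: 19.83
eef_pos: [0.5883, -0.3133, 0.0019]
ee_rot: [-3.131, 0.247, 0.001]
force: [-6.5, 5.6, 13.2]
finger_gap: 0.045
finger_force: 43.0
```

Call:
{"op": "carry_out", "data": {"steps": [{"claw":0,"translation":[0,0,0],"turn":0},{"claw":0,"translation":[0,0,0],"turn":0},{"claw":0,"translation":[0,0,0],"turn":0},{"claw":0,"translation":[0,0,0],"turn":0},{"claw":0,"translation":[0,0,0],"turn":0},{"claw":0,"translation":[0,0,35],"turn":0},{"claw":0,"translation":[0,0,70],"turn":0},{"claw":0,"translation":[0,0,110],"turn":0},{"claw":0,"translation":[0,0,150],"turn":0},{"claw":0,"translation":[0,0,190],"turn":0},{"claw":0,"translation":[-69.5,9.5,190],"turn":0},{"claw":0,"translation":[-69.5,9.5,190],"turn":0},{"claw":0,"translation":[-69.5,9.5,190],"turn":0},{"claw":0,"translation":[-69.5,9.5,190],"turn":0},{"claw":0,"translation":[-69.5,9.5,190],"turn":0}]}}

```text
clock: 21.08
eef_pos: [0.5197, -0.3041, 0.1916]
ee_rot: [3.132, -0.247, 0.002]
force: [0.9, -0.3, 0.0]
finger_gap: 0.0855
finger_force: 0.0
```

```bash
python3 -c "
from h import *
c,im=nadir(z=.04,name='w10')
print('seat vis:')
for k in blobs(im,(50,100,40),(85,255,255),20)+blobs(im,(18,110,60),(34,255,255),20): print(cv2.boundingRect(k.astype(np.int32)))
s=cams.get_image('side')
cv2.imwrite('pics/m10.png',np.hstack([cv2.resize(im[20:320,130:430],(400,400)),cv2.resize(s[130:210,300:380],(400,400),interpolation=cv2.INTER_CUBIC)]))
"
```

```text
t 21.0833 tcp [ 0.5197 -0.3041  0.1916] cam [ 0.5864 -0.315   0.3648] nadir px [282.  119.7]
(258, 228, 50, 57) ell [282.8 255.5] [50.5 57.5] [ 0.4503 -0.2943  0.04  ] box [ 0.4498 -0.2939  0.04  ]
(253, 89, 56, 58) ell [280.3 117.8] [55.5 57.7] [ 0.5883 -0.3137  0.04  ] box [ 0.5886 -0.3139  0.04  ]
(404, 68, 138, 49) ell [472.9  92.9] [ 57.4 149.9] [ 0.5824 -0.4926  0.04  ] box [ 0.5833 -0.4922  0.04  ]
seat vis:
(249, 87, 58, 63)
(256, 221, 55, 43)
(0, 40, 23, 16)
```

View pics/m10.png

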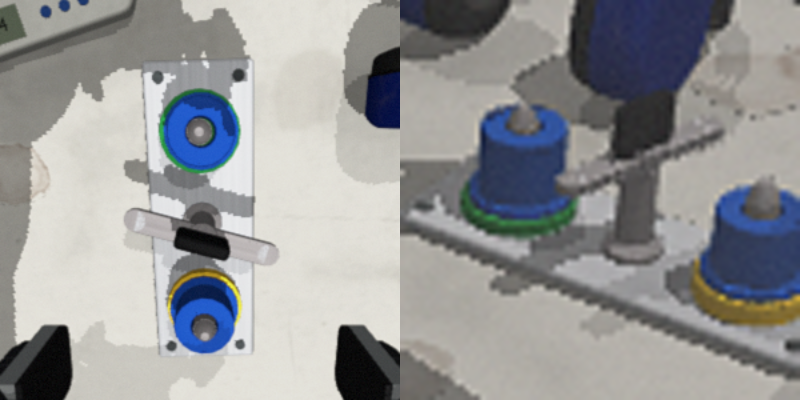

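Call:
{"op": "carry_out", "data": {"steps": [{"claw":130,"translation":[0,0,0],"turn":1.31},{"claw":130,"translation":[0,0,0],"turn":1.31},{"claw":130,"translation":[0,0,0],"turn":1.31},{"claw":130,"translation":[0,0,0],"turn":1.31},{"claw":130,"translation":[0,0,0],"turn":1.31},{"claw":130,"translation":[0,0,0],"turn":1.31},{"claw":130,"translation":[0,0,0],"turn":1.31},{"claw":130,"translation":[0,0,0],"turn":1.31},{"claw":130,"translation":[0,0,0],"turn":1.31},{"claw":130,"translation":[0,0,0],"turn":1.31},{"claw":130,"translation":[0,0,0],"turn":1.31},{"claw":130,"translation":[0,0,0],"turn":1.31},{"claw":130,"translation":[0,0,-40],"turn":1.31},{"claw":130,"translation":[0,0,-80],"turn":1.31},{"claw":130,"translation":[0,0,-90],"turn":1.31},{"claw":130,"translation":[0,0,-90],"turn":1.31}]}}

```text
clock: 22.52
eef_pos: [0.5183, -0.3034, 0.0991]
ee_rot: [-2.632, -1.708, 0.003]
force: [-0.3, -0.8, 0.6]
finger_gap: 0.0417
finger_force: 0.0
```

Call:
{"op": "carry_out", "data": {"steps": [{"claw":130,"translation":[0.5,0,-15],"turn":0},{"claw":130,"translation":[0.5,0,-30],"turn":0},{"claw":130,"translation":[0.5,0,-40],"turn":0},{"claw":130,"translation":[0.5,0,-47],"turn":0},{"claw":130,"translation":[0.5,0,-53],"turn":0},{"claw":130,"translation":[0.5,0,-53],"turn":0},{"claw":255,"translation":[0.5,0,-53],"turn":0},{"claw":255,"translation":[0.5,0,-53],"turn":0},{"claw":255,"translation":[0.5,0,-53],"turn":0},{"claw":255,"translation":[0.5,0,-53],"turn":0},{"claw":255,"translation":[0.5,0,-53],"turn":0},{"claw":255,"translation":[0.5,0,-53],"turn":0}], "squeeze": 25}}

```text
clock: 23.52
eef_pos: [0.5183, -0.3035, 0.049]
ee_rot: [-2.632, -1.711, 0.003]
force: [-10.3, 5.8, 12.9]
finger_gap: 0.0093
finger_force: 28.6
```

Wing gripped (9.3 mm). Turn clockwise to about −7.6°.

Call:
{"op": "carry_out", "data": {"steps": [{"claw":255,"translation":[0.5,0,0.5],"turn":-0.1},{"claw":255,"translation":[0.5,0,0.5],"turn":-0.2},{"claw":255,"translation":[0.5,0,0.5],"turn":-0.3},{"claw":255,"translation":[0.5,0,0.5],"turn":-0.4},{"claw":255,"translation":[0.5,0,0.5],"turn":-0.5},{"claw":255,"translation":[0.5,0,0.5],"turn":-0.6},{"claw":255,"translation":[0.5,0,0.5],"turn":-0.7},{"claw":255,"translation":[0.5,0,0.5],"turn":-0.8},{"claw":255,"translation":[0.5,0,0.5],"turn":-0.9},{"claw":255,"translation":[0.5,0,0.5],"turn":-1.0},{"claw":255,"translation":[0.5,0,0.5],"turn":-1.1},{"claw":255,"translation":[0.5,0,0.5],"turn":-1.2},{"claw":255,"translation":[0.5,0,0.5],"turn":-1.285},{"claw":255,"translation":[0.5,0,0.5],"turn":-1.285},{"claw":255,"translation":[0.5,0,0.5],"turn":-1.285}]}}

```text
clock: 24.77
eef_pos: [0.518, -0.303, 0.049]
ee_rot: [-3.133, 0.208, 0.007]
force: [-15.3, 7.3, 9.6]
finger_gap: 0.0093
finger_force: 28.2
```

```bash
python3 -c "
from h import *
s=robot.state();r=s['ee_rot'];print(np.degrees(2*np.arctan2(r[1],r[0])),s['moment'],s['force'],s['finger_gap'])"
```

```text
352.3848744828343 [1.35172332 3.12191546 0.09699424] [-15.3107593    7.34220558   9.63529522] 0.009278629308574076
```

Call:
{"op": "carry_out", "data": {"steps": [{"claw":130,"translation":[0,0,0],"turn":0},{"claw":130,"translation":[0,0,0],"turn":0},{"claw":130,"translation":[0,0,0],"turn":0},{"claw":130,"translation":[0,0,0],"turn":0},{"claw":130,"translation":[0,0,20],"turn":0},{"claw":130,"translation":[0,0,50],"turn":0},{"claw":130,"translation":[0,0,90],"turn":0},{"claw":130,"translation":[0,0,130],"turn":0},{"claw":130,"translation":[-70,10,150],"turn":0},{"claw":130,"translation":[-70,10,150],"turn":0},{"claw":130,"translation":[-70,10,150],"turn":0},{"claw":130,"translation":[-70,10,150],"turn":0}]}}

```text
clock: 25.77
eef_pos: [0.4496, -0.2942, 0.1999]
ee_rot: [3.134, -0.209, 0.002]
force: [-1.0, 0.4, 0.3]
finger_gap: 0.0418
finger_force: 0.0
```

```bash
python3 -c "
from h import *
c,im=nadir(z=.06,name='w11')
cv2.imwrite('pics/w11c.png',cv2.resize(im[0:240,200:360],(400,600),interpolation=cv2.INTER_CUBIC))
np.savez('w11.npz',**c)
"
```

```text
t 25.7667 tcp [ 0.4496 -0.2942  0.1999] cam [ 0.5165 -0.3035  0.3731] nadir px [281.9 119.8]
(256, 163, 52, 53) ell [281.4 187.4] [51.  54.9] [ 0.4548 -0.2947  0.06  ] box [ 0.4532 -0.2946  0.06  ]
(254, 3, 58, 69) ell [282.3  38.4] [57.2 71.3] [ 0.5829 -0.3127  0.06  ] box [ 0.5839 -0.313   0.06  ]
(411, 0, 139, 46) ell [477.3  12. ] [ 64.2 148.3] [ 0.5812 -0.4773  0.06  ] box [ 0.5729 -0.4797  0.06  ]
```

View pics/w11c.png

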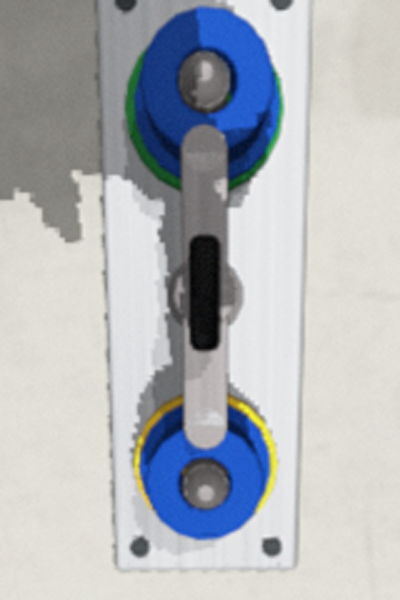

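The image shows the bar from (204,125) to (205,447), in line with the post tips at (204,80) and (205,483). Both sleeves are centred on their seats, and the gripper is clear. Handing in.

```bash
python3 -c "
from rig import ticket
print(ticket.hand_in())"
```

```text
the job is handed in; nothing more can be done
None
```

The job is handed in: sleeve_b slipped under the jaw (short) and is on the yellow seat, sleeve_a is on the green seat as the longer one by elimination, and the keeper is turned in line over both. The hand-in returned no verdict.

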